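# Hang the probe-cover basket and press its label holder home

### The job

Set up the probe rack: first lift the small basket by its bar handle, hang it by that bar level on the rack's two-prong hook and let go of it. Then take the wide label holder out of the slotted stand, push it upright down behind the lip of the rack's low shelf until it is fully home against the stop, working against the springy seat, and finish while still holding it there firmly pressed down. Leave the narrow label holder in its stand and do not knock the other things about.

Things in the scene. Friction and masses are not known exactly. Their poses are not given: they have to be found in the camera images.
- rack: fixed accessory rack, 370 mm long (y), foot plate 12 mm high; origin on the table below the front edge of its shelf, halfway along its length; front towards its own -x. Right half (own y -190 to -10 mm): white shelf, board top 86 mm high, a flat carton on it from 58 mm behind the front (top 108 mm), label channel along its front edge. Left half: two-prong hook on posts
- hook_seat (a point): on the rack, midway between the two prongs of the hook, at the height of their tops (190 mm above the table). Level bars 6 mm wide, 10 mm high, 58 mm apart (centres, along y), pointing to -x; from this point the seat runs 45 mm to -x, to upturned tips 12 mm higher than the prongs, and 45 mm to +x, to the posts, which end at prong height. Axes as the rack
- lip_mouth (a point): centre of the label channel's mouth, 86 mm above the table; axes as the rack (x across the channel, y along it). Channel 10 mm wide (x), 120 mm long between end stops (y), closed towards the robot by the lip, 4 mm thick; both sides flare above 70 mm height, so the mouth is about 20 mm wide and guides the plate in
- label_seat (a joint): springy seat strip along the bottom of the label channel: 0 = up (its top 36 mm below lip_mouth), 0.008 m = fully pressed against its stop (44 mm below lip_mouth). It pushes back with about 3 N at first and 8 N at the stop, and springs up again when the push ends
- basket: loose grey open basket 76 x 112 mm (x, y), rim 60 mm high, about 0.25 kg, with a fixed bail: two uprights at y = +/-53 mm (6 mm thick) carry a level bar along its y axis. Origin at the centre of its underside; the free opening between rim and bar is 60 mm high and 100 mm wide
- basket_bar (a point): middle of the basket's handle bar, 124 mm above its underside; the bar is 10 mm wide (x), 8 mm high and 112 mm long (y). Hung, it rests with its underside on both prongs, fingers fit between them
- wide_holder: loose white label holder, an upright plate 6 mm thick (x), 74 mm wide (y), 62 mm high, with a grip tab on top; about 0.05 kg; origin at the centre of its lower edge. Stands upright in one of the two slots of the stand, slot floor 10 mm above the table. It may go in either way round
- wide_tab (a point): centre of the wide holder's grip tab, 76 mm above its lower edge; the tab is 10 mm thick (x), 44 mm wide (y), 28 mm high
- narrow_holder: the other loose white label holder, same but only 46 mm wide with a 28 mm wide tab; stands in the other slot; to be left there
- stand: fixed dark steel slotted stand, 70 x 186 mm, 30 mm high; origin at the centre of its underside; two slots end to end along its y axis (centres at y = +/-44.5 mm), 8 mm wide in x and 20 mm deep
- gel_bottle: loose bystander: white bottle, 52 mm across, 150 mm high
- spray_can: loose bystander: metal can, 48 mm across, 140 mm high
- wipe_jar: loose bystander: low jar, 56 mm across, 55 mm high, in front of the rack
- swab_dish: loose bystander: steel bowl, 80 mm across, 28 mm high, in front of the rack
- probe: loose bystander: white hand-held scanning probe lying on the table near the robot on its left, 132 mm long, 26 mm high, origin at its handle end
Mind the look-alikes: they are no part of the job. Several things look just like the basket: the one meant starts farthest from the robot's base. What is shaped like the wide_holder but red is not meant.

How it is judged (in metres and radians):
On the way, in this order (a step that is already met when the one before it is completed fails the run):
1. the basket hangs by its bar on both prongs, let go (z of basket_bar in the frame of hook_seat between 0 and 0.008 m and x of basket_bar in the frame of hook_seat between -0.045 and 0.045 m and angle between basket's own z axis and vertical below 0.15 rad and contact force between basket and rack above 1 N and contact force between basket and the arm below 0.1 N and contact force between basket and the fingers below 0.1 N), for 0.3 s.
2. the wide holder's lower edge has entered behind the lip (z of wide_holder in the frame of lip_mouth below -0.02 m and x of wide_holder in the frame of lip_mouth between -0.006 and 0.006 m and y of wide_holder in the frame of lip_mouth between -0.04 and 0.04 m), for 0.1 s.
At the end, for the whole second after the job is handed in: Wide holder upright (0.15 rad) behind the lip, its lower edge 40 mm or more below the mouth, pressing the seat strip down more than 6 of 8 mm, fingers on it with over 2 N; basket hangs untouched by its bar on both prongs, tilted under 0.15 rad (value of joint label_seat above 0.006 m and z of wide_holder in the frame of lip_mouth below -0.04 m and x of wide_holder in the frame of lip_mouth between -0.006 and 0.006 m and y of wide_holder in the frame of lip_mouth between -0.04 and 0.04 m and angle between each of wide_holder, basket's own z axis and vertical below 0.15 rad and contact force between wide_holder and the fingers above 2 N and z of basket_bar in the frame of hook_seat between 0 and 0.008 m and x of basket_bar in the frame of hook_seat between -0.045 and 0.045 m and contact force between basket and rack above 1 N and contact force between basket and the fingers below 0.1 N); the arm keeps its last pose, push and grip.
It fails at once if the narrow holder is taken from its slot or knocked (distance of narrow_holder from where it was at the start of the episode above 0.015 m).
It fails at once if a bystander is knocked about (distance of any of gel_bottle, spray_can, wipe_jar, swab_dish, probe from where it was at the start of the episode above 0.04 m).
It also fails if it takes over 64 s, if anything falls off the work surface, if the arm or the gripper's body presses on something with over 40 N, if the wrist force passes 120 N, or if a joint passes its speed limit or range.

### The arm

A 6-joint arm with a two-finger parallel gripper is mounted at the origin on the work surface. World frame = base frame: x ahead of the robot, y to its left, z up, the work surface at z = 0. Lengths are in m, angles in degrees, forces in N, time in s.
With the tool pointing down it reaches from about 0.4 to 0.825 m from the base axis. Payload 7 kg.
Tool frame: the origin (TCP) lies between the finger pads; the fingertips stand 19 mm ahead of it and the grasp point (between the pads) is the TCP; z points along the fingers, y is the line along which they close (so a half turn about z gives the same grasp; the last joint's range is limited). The gripper opens to 88 mm and grips with 3 to 60 N. Pads are 19 mm wide; open, the fingers measure 130 mm over their backs; the gripper's body (78 mm by 193 mm) begins 47 mm behind the grasp point.
Start: joints at [-54.368, 20.546, 0.682, 0, -70.136, -16.507], TCP at [0.221, -0.638, 0.246] pointing down, gripper open.
Joint ranges: [-176.03, 176.03], [-82.01, 121.73], [-58.28, 71.71], [-173.87, 95.51], [-174.79, -0.11], [-173.66, 173.66]. Speed limits (degrees/s): [136.94, 136.94, 172.46, 180, 180, 180].

### API

Orientations are given as [roll, pitch, yaw] about the fixed x, y, z axes, in that order (R = Rz(yaw) Ry(pitch) Rx(roll)).
In Python, from plant import get_obs, snapshot, close_job, spot_in, spot_point gives the robot as it stands.
- The arm moves only by the tool play_rows, never from a script. Its argument "plan" is a list of rows, each a list of 6 numbers: the shift along the tool's x, y, z in cm, then the turn, a rotation vector about the tool's x, y, z in degrees. A call has 1 to 20 rows; each row shifts and turns the commanded pose from where the row before left it, along the tool's axes as they then stand; what a row does not reach is not made up. A row lasts 1/12 s, in which the tool goes at most 41.7 mm and 7.16 degrees, less where a joint would pass 70% of its speed; a pose out of reach is approached as far as the arm can. A call is refused whole if a number of a shift passes 4.17 or a number of a turn 7.16, either way. A call with a gripper value outside its range is refused whole. "grip" is the finger opening in cm, from 0 to 8.76, set as the call begins (left out, the last holds). The fingers move at their own pace and stop on an object; the grip force is fixed at half the most. Time passes only in rows, so rows that do not move let the fingers close. It gives the time, the measured TCP pose, the force, the opening and the grip force at its end, in the units of the state.
- get_obs(): the state, without advancing time (a new reading comes with each control period).
- snapshot(name): name is "scene" or "top" or "wrist"; returns a dict with "frame" (400x640x3 uint8, red, green, blue), "fx", "fy", "cx", "cy" (pixels), "position" and "attitude" of the camera in the world. Camera axes: x right, y down, z forward; pixel columns grow to the right and rows downward; lengths in m; the calibration is good to about 2 mm. A picture is of the moment at which its call begins. There is no depth.
- close_job(): hands the job in; it is judged then, once.
Trained networks look in the newest picture that a camera, given by its name, has taken for a name from the list of things; names that differ only in an ending like _2 or _b are one class to them, and where a whole thing is asked for, a point or a joint stands for the part that bears it (a point fixed in the world has none). Each returns a list of dicts, best first, with "score" (0 to 1); they miss things now and then, are a little off and sometimes report something else, mostly with a low value. They report only what shows in the picture. A call takes as long as a camera call. They do not tell look-alikes from the thing itself.
- spot_in(camera, thing): "position" ([x, y, z] in m, in world coordinates, good to about 4 mm: the middle of the surface that is visible of it).
- spot_point(camera, thing): "position" ([x, y, z] in m, in world coordinates, good to about 4 mm: a listed point, or the origin of a listed thing).
The state is a dict: "clock": time; "joint_pos": joint angles; "qvel": joint speeds; "tau": joint torques, N m; "tool_pos": TCP position; "orientation": TCP orientation; "force": force on the tool from outside, world axes, zero at the start; "moment": the same for the moment, N m; "opening": finger opening in m; "gripper_force": force on a finger pad.
Only numpy, scipy, OpenCV 4.12 (cv2) and the standard library are available. Lean on these libraries where they do the work, as an engineer would, in place of code of your own. Each camera call takes 0.05 s, during which the arm holds its last target. There are 200 camera calls.

## Working session

There is one attempt and no reset: what is moved stays moved. The work goes in short steps, Python scripts to look and compute and a tool call to move; the robot and the scene stay as the last step left them, time stands still between calls to the robot, and variables do not carry over. Pictures are saved under pics/ and viewed, at most 10 in all, crops included, and the job is handed in when it is done.

Besides the shell and the picture viewer there is one more tool, called after "Call:" as name([rows], argument=value, ...), one row to a line, values as JSON. play_rows: Moves the arm, as the interface text tells. Its arguments: {"type":"object","properties":{"plan":{"type":"array","items":{"type":"array","items":{"type":"number"}}},"grip":{"type":"number"}},"required":["plan"]}

```bash
mkdir -p pics; cat > h.py <<'E'
import numpy as np, cv2
from scipy.spatial.transform import Rotation as R
from plant import *
def cap(cam,name=None):
    s=snapshot(cam)
    if name: cv2.imwrite('pics/'+name,s['frame'][:,:,::-1])
    return s
E
python3 - <<'E'
from h import *
o=get_obs(); print(o)
for c in ['scene','top']:
    s=cap(c,c+'0.png'); print(c,s['position'],s['attitude'],s['fx'],s['cx'],s['cy'])
    for t in ['rack','basket','wide_holder','narrow_holder','stand','gel_bottle','spray_can','wipe_jar','swab_dish','probe','hook_seat','lip_mouth','basket_bar','wide_tab']:
        print(t,[(round(d['score'],2),np.round(d['position'],3).tolist()) for d in spot_point(c,t)])
E
```

```text
{'clock': 0.0, 'joint_pos': array([-5.43665664e+01,  2.05899504e+01,  6.35627046e-01, -2.03871074e-02,
       -7.01355751e+01, -1.65057186e+01]), 'qvel': array([-0.06692509, -0.01908755, -0.00733852, -0.08041452,  0.06266227,
        0.03191483]), 'tau': array([-3.76070716e-05, -5.82720244e+01,  2.93048662e+01,  6.99722528e+00,
        6.72475944e-03, -1.51710210e-04]), 'tool_pos': array([ 0.22100512, -0.63732554,  0.24465266]), 'orientation': array([ 1.79908361e+02, -7.16798520e-03, -1.60879222e+02]), 'force': array([-9.62248693e-05, -2.61336641e-02,  4.15123341e-01]), 'moment': array([ 0.02119247, -0.06546158, -0.05821836]), 'gripper_force': 0.0, 'opening': 0.08741810700987176}
scene [ 1.43141363 -0.17767823  0.90211033] [-1.29257376e+02  1.41713811e-02  7.94791345e+01] 424.6053215464738 321.9964977341383 191.86728601059534
rack [(0.74, [0.477, 0.312, -0.0]), (0.72, [0.632, -0.007, -0.001])]
basket [(0.77, [0.327, -0.304, 0.001]), (0.68, [0.501, -0.314, -0.004])]
wide_holder [(0.56, [0.472, 0.268, 0.012]), (0.56, [0.357, 0.323, -0.004])]
narrow_holder [(0.81, [0.477, 0.353, 0.011])
[... 873 characters left out ...]
0.46, [0.5, -0.316, 0.122])]
narrow_holder [(0.55, [0.472, 0.354, 0.01]), (0.21, [0.665, 0.327, 0.0])]
stand [(0.59, [0.48, 0.312, 0.0])]
gel_bottle [(0.57, [0.663, 0.327, 0.002])]
spray_can [(0.91, [0.699, -0.336, 0.004]), (0.2, [0.499, -0.314, 0.121])]
wipe_jar [(0.52, [0.388, 0.043, -0.003]), (0.49, [0.386, 0.178, 0.0])]
swab_dish [(0.92, [0.41, -0.092, 0.002]), (0.43, [0.607, -0.1, 0.085])]
probe [(0.94, [0.389, 0.179, -0.001])]
hook_seat [(0.81, [0.668, 0.103, 0.193])]
lip_mouth [(0.93, [0.606, -0.105, 0.085])]
basket_bar [(0.73, [0.324, -0.303, 0.121]), (0.71, [0.499, -0.314, 0.12])]
wide_tab [(0.54, [0.627, -0.006, 0.001]), (0.51, [0.469, 0.263, 0.082]), (0.48, [0.356, 0.319, 0.077])]
```

```bash
python3 - <<'E'
import cv2
a=cv2.imread('pics/top0.png'); b=cv2.imread('pics/scene0.png')
cv2.imwrite('pics/top0b.png',cv2.resize(a,(800,500))); cv2.imwrite('pics/scene0b.png',cv2.resize(b,(800,500)))
E
```

```text
(no output)
```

View pics/top0b.png

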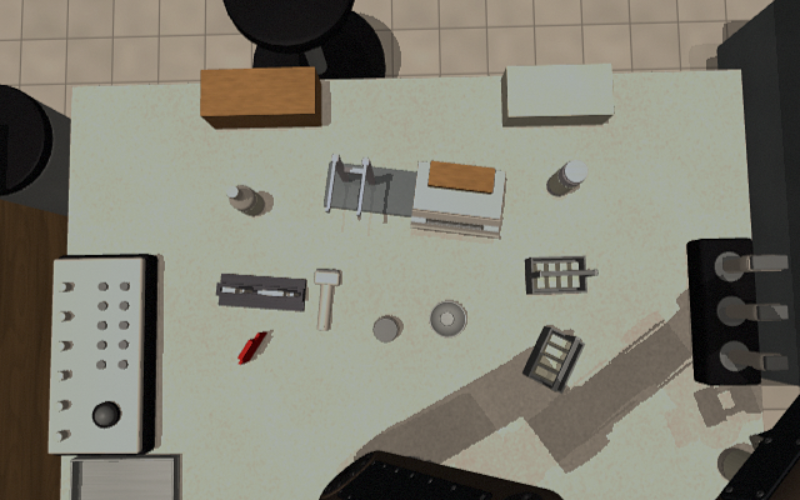

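View pics/scene0b.png

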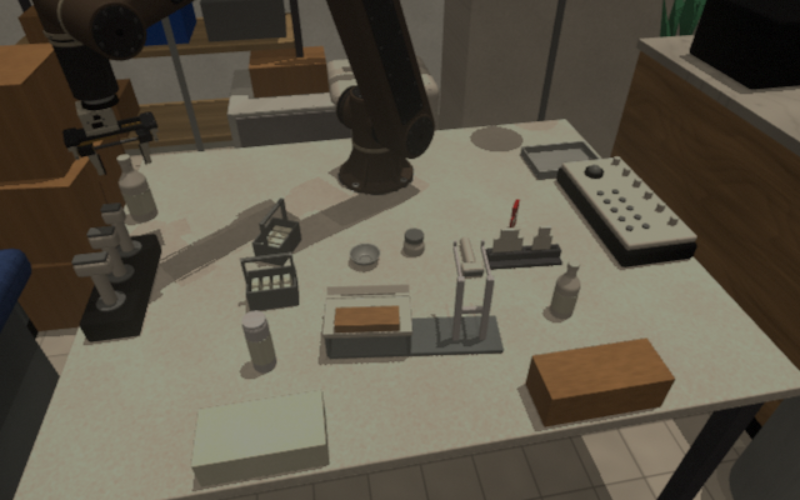

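Top view: two baskets, A at (560,275) → world (0.50,−0.31), 0.59 m from base, and B at (553,358) → (0.325,−0.305), 0.445 m from base. A is farthest from the base, so A is meant. The stand is at (262,292); its right-hand plate (y≈0.265) is the wide holder, the left one is narrow, and the red decoy lies at (253,347). The hook is at (350,185) and the label channel at (455,228). I'll confirm in one enlarged composite.

```bash
python3 - <<'E'
import cv2,numpy as np
a=cv2.imread('pics/top0.png')
A=cv2.resize(a[195:245,410:490],(400,250),interpolation=cv2.INTER_CUBIC)
B=cv2.resize(a[208:258,165:245],(400,250),interpolation=cv2.INTER_CUBIC)
C=cv2.resize(a[115:195,250:410],(800,350*800//700),interpolation=cv2.INTER_CUBIC)[:350*800//700]
C=cv2.resize(a[118:188,250:410],(800,350),interpolation=cv2.INTER_CUBIC)
cv2.imwrite('pics/comp.png',np.vstack([np.hstack([B,A]),C]))
E
```

```text
(no output)
```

View pics/comp.png

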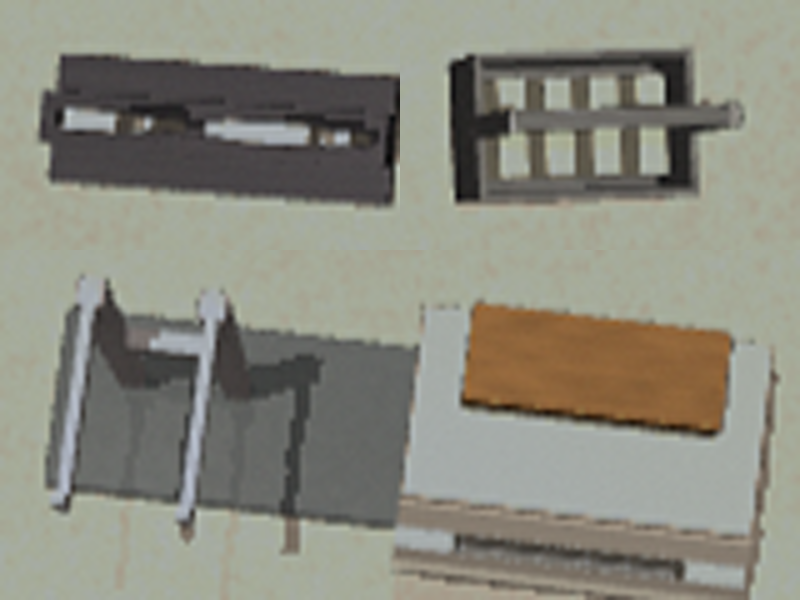

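The crop confirms it: basket A's bar runs from (510,120) to (740,115). The stand has the wide plate on its right at (205–350,132) and the narrow one on its left. The two prongs run (90,290)–(62,500) and (212,305)–(186,520), and the channel runs (455,540)–(683,572). Next: yaws and positions from the pixels.

```bash
cat >> h.py <<'E'
def ray(s,px,z):
    Rm=R.from_euler('xyz',s['attitude'],degrees=True).as_matrix()
    d=Rm@np.array([(px[0]-s['cx'])/s['fx'],(px[1]-s['cy'])/s['fy'],1]); p=np.array(s['position'])
    return p+d*(z-p[2])/d[2]
E
python3 - <<'E'
from h import *
s=cap('top')
cA=lambda p:((p[0]-400)/5+410-.4,p[1]/5+195-.4)
cB=lambda p:(p[0]/5+165-.4,p[1]/5+208-.4)
cC=lambda p:(p[0]/5+250-.4,(p[1]-250)/5+118-.4)
def line(n,f,p,q,z):
    a,b=ray(s,f(p),z),ray(s,f(q),z); d=b-a
    print(n,np.round(a,4)[:2],np.round(b,4)[:2],'mid',np.round((a+b)/2,4)[:2],'len',round(np.linalg.norm(d),4),'ang',round(np.degrees(np.arctan2(d[1],d[0])),2))
line('bar',cA,(510,120),(740,115),.128)
line('rimfar',cA,(475,57),(692,50),.06); line('rimnear',cA,(480,200),(697,188),.06)
line('stfar',cB,(62,55),(400,77),.03); line('stnear',cB,(50,180),(393,205),.03)
line('shelffront',cC,(400,497),(750,540),.086); line('carton',cC,(465,405),(715,432),.108)
line('prongL',cC,(62,500),(90,290),.196); line('prongR',cC,(186,520),(212,305),.196)
line('channel',cC,(455,542),(683,570),.086)
line('tabN',cB,(60,118),(115,124),.10); line('tabW',cB,(205,130),(310,135),.10)
# repeat detections
for c in ['top','scene']:
  for t in ['hook_seat','lip_mouth','basket_bar','wide_tab','wide_holder','narrow_holder']:
    r=[]
    for k in range(3):
        cap(c); r+= [np.round(d['position'],3).tolist() for d in spot_point(c,t) if d['score']>.4]
    print(c,t,r)
E
```

```text
bar [ 0.4996 -0.2598] [ 0.5002 -0.3699] mid [ 0.4999 -0.3148] len 0.1101 ang -89.67
rimfar [ 0.5356 -0.2594] [ 0.5373 -0.3703] mid [ 0.5365 -0.3149] len 0.1109 ang -89.1
rimnear [ 0.4621 -0.2595] [ 0.4666 -0.37  ] mid [ 0.4643 -0.3148] len 0.1105 ang -87.7
stfar [0.5152 0.3924] [0.5006 0.2111] mid [0.5079 0.3018] len 0.1819 ang -94.62
stnear [0.4487 0.3983] [0.4328 0.2151] mid [0.4407 0.3067] len 0.1839 ang -94.96
shelffront [ 0.6371 -0.0166] [ 0.6118 -0.1932] mid [ 0.6244 -0.1049] len 0.1784 ang -98.16
carton [ 0.6791 -0.0496] [ 0.663  -0.1737] mid [ 0.6711 -0.1116] len 0.1251 ang -97.4
prongL [0.6199 0.1401] [0.7178 0.1265] mid [0.6689 0.1333] len 0.0989 ang -7.9
prongR [0.6095 0.0831] [0.7096 0.0701] mid [0.6595 0.0766] len 0.1009 ang -7.44
channel [ 0.6135 -0.0441] [ 0.5971 -0.159 ] mid [ 0.6053 -0.1016] len 0.1161 ang -98.13
tabN [0.4796 0.3695] [0.4761 0.3417] mid [0.4778 0.3556] len 0.028 ang -97.04
tabW [0.4724 0.2963] [0.4691 0.2435] mid [0.4708 0.2699] len 0.0529 ang -93.58
top hook_seat [[0.666, 0.106, 0.19], [0.668, 0.102, 0.194], [0.697, -0.338, 0.003], [0.666, 0.103, 0.
[... 720 characters left out ...]
7, 0.191], [0.665, 0.108, 0.191], [0.663, 0.105, 0.19]]
scene lip_mouth [[0.602, -0.101, 0.087], [0.604, -0.103, 0.088], [0.603, -0.1, 0.088]]
scene basket_bar [[0.322, -0.303, 0.122], [0.5, -0.316, 0.123], [0.504, -0.318, 0.122], [0.324, -0.303, 0.124], [0.503, -0.314, 0.121], [0.32, -0.301, 0.121]]
scene wide_tab [[0.477, 0.352, 0.01], [0.354, 0.325, 0.071], [0.353, 0.325, 0.072], [0.471, 0.264, 0.084], [0.468, 0.266, 0.085], [0.353, 0.327, 0.077]]
scene wide_holder [[0.471, 0.265, 0.008], [0.478, 0.308, -0.002], [0.355, 0.325, -0.004], [0.355, 0.321, -0.002], [0.472, 0.268, 0.01]]
scene narrow_holder [[0.626, -0.006, 0.0], [0.482, 0.355, 0.012], [0.478, 0.354, 0.01], [0.477, 0.355, 0.01]]
```

Call:
play_rows([
  [0, 0, 0, 0, 0, -6.55],
  [0, 0, 0, 0, 0, -6.55],
  [0, 0, 0, 0, 0, -6.55],
  [0, 0, 0, 0, 0, -6.55],
  [0, 0, 0, 0, 0, -6.55],
  [0, 0, 0, 0, 0, -6.55],
  [0, 0, 0, 0, 0, -6.55],
  [0, 0, 0, 0, 0, -6.55],
  [0, 0, 0, 0, 0, -6.55],
  [0, 0, 0, 0, 0, -6.55],
  [0, 0, 0, 0, 0, -6.55],
  [0, 0, 0, 0, 0, 0],
], grip=6)

```text
clock: 6.15
tool_pos: [0.2212, -0.6377, 0.2456]
orientation: [-180.0, 0.0, -88.5]
force: [0.3, -1.0, 0.6]
opening: 0.0601
gripper_force: 0.0
```

Call:
play_rows([
  [-1.5, -1.4, 0, 0, 0, 0],
  [-2.5, -2.3, 0, 0, 0, 0],
  [-2.5, -2.3, 0, 0, 0, 0],
  [-2.5, -2.3, 0, 0, 0, 0],
  [-2.5, -2.3, 0, 0, 0, 0],
  [-2.5, -2.3, 0, 0, 0, 0],
  [-2.5, -2.3, 0, 0, 0, 0],
  [-2.5, -2.3, 0, 0, 0, 0],
  [-2.5, -2.3, 0, 0, 0, 0],
  [-2.5, -2.3, 0, 0, 0, 0],
  [-2.5, -2.3, 0, 0, 0, 0],
  [-2.5, -2.3, 0, 0, 0, 0],
  [-2.5, -2.0, 0.5, 0, 0, 0],
  [-0.06, -0.03, 2.0, 0, 0, 0],
  [0, 0, 2, 0, 0, 0],
  [0, 0, 0, 0, 0, 0],
])

```text
clock: 7.48
tool_pos: [0.5004, -0.3146, 0.1968]
orientation: [179.7, 0.2, -89.0]
force: [-1.0, 0.5, -1.3]
opening: 0.0601
gripper_force: 0.0
```

```bash
python3 - <<'E'
from h import *
s=cap('wrist','w1.png'); o=get_obs(); print(o['clock'],o['tool_pos'],o['orientation'],s['position'],s['attitude'])
for t in ['basket_bar','basket']:
    print(t,[(round(d['score'],2),np.round(d['position'],3).tolist()) for d in spot_point('wrist',t)])
E
```

```text
7.5333 [ 0.50089667 -0.31559442  0.19889943] [ 1.79784495e+02  7.42923609e-02 -8.89738231e+01] [ 0.50199802 -0.38430749  0.33593362] [ 164.95627214   -0.28631282 -179.02744799]
basket_bar [(0.79, [0.497, -0.315, 0.127]), (0.78, [0.325, -0.304, 0.124])]
basket [(0.57, [0.496, -0.319, 0.002]), (0.57, [0.321, -0.303, 0.005])]
```

View pics/w1.png

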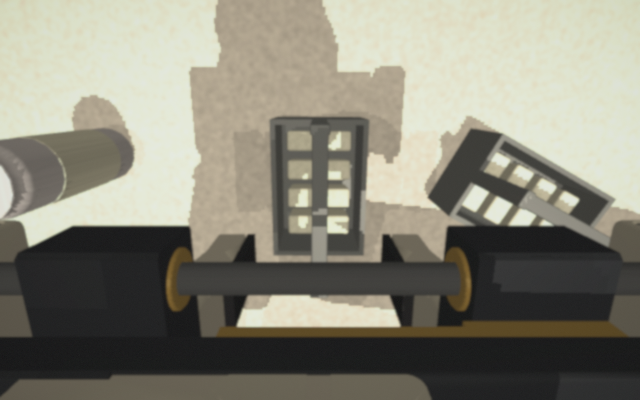

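The wrist view shows the basket bar at column 320, midway between the fingers (245 and 395) and parallel to them. Descend and grip.

Call:
play_rows([
  [0, 0, 2, 0, 0, 0],
  [0, 0, 2, 0, 0, 0],
  [0, 0, 2, 0, 0, 0],
  [0, 0, 1.3, 0, 0, 0],
  [0, 0, 0, 0, 0, 0],
])

```text
clock: 8.05
tool_pos: [0.5008, -0.3165, 0.1262]
orientation: [179.9, 0.1, -89.0]
force: [-0.9, 0.1, 0.0]
opening: 0.06
gripper_force: 0.0
```

Call:
play_rows([
  [0, 0, 0, 0, 0, 0],
  [0, 0, 0, 0, 0, 0],
  [0, 0, 0, 0, 0, 0],
  [0, 0, 0, 0, 0, 0],
  [0, 0, 0, 0, 0, 0],
  [0, 0, 0, 0, 0, 0],
], grip=0)

```text
clock: 8.55
tool_pos: [0.5021, -0.3164, 0.1282]
orientation: [-179.9, -0.0, -88.8]
force: [-0.3, -0.4, 0.1]
opening: 0.0255
gripper_force: 0.0
```

Call:
play_rows([
  [0, 0, 0, 0, 0, 0],
  [0, 0, 0, 0, 0, 0],
  [0, 0, 0, 0, 0, 0],
  [0, 0, 0, 0, 0, 0],
  [0, 0, 0, 0, 0, 0],
])

```text
clock: 8.97
tool_pos: [0.5017, -0.3163, 0.1275]
orientation: [180.0, 0.0, -88.8]
force: [-1.6, -0.2, 1.1]
opening: 0.0094
gripper_force: 30.0
```

```bash
python3 - <<'E'
from h import *
P=[]
for k in range(4):
    s=cap('wrist'); o=get_obs(); P.append(np.r_[o['tool_pos'],o['orientation']])
print(np.round(P,4)); print(o['clock'],o['opening'],o['gripper_force'])
E
```

```text
[[ 5.017000e-01 -3.163000e-01  1.275000e-01  1.799772e+02  3.400000e-03
  -8.882620e+01]
 [ 5.018000e-01 -3.163000e-01  1.275000e-01  1.799861e+02  2.600000e-03
  -8.882520e+01]
 [ 5.018000e-01 -3.163000e-01  1.275000e-01  1.799877e+02  3.500000e-03
  -8.882600e+01]
 [ 5.018000e-01 -3.163000e-01  1.275000e-01  1.799870e+02  1.800000e-03
  -8.882490e+01]]
9.1667 0.009524965659251022 29.994581937789917
```

Call:
play_rows([
  [0, 0, -0.5, 0, 0, 0],
  [0, 0, -1.5, 0, 0, 0],
  [0, 0, -2.2, 0, 0, 0],
  [0, 0, -2.2, 0, 0, 0],
  [0, 0, -2, 0, 0, 1.5],
  [0, 0, -1.2, 0, 0, 3],
  [0, 0, -0.4, 0, 0, 3],
  [0, 0, 0, 0, 0, 1.6],
  [0, 0, 0, 0, 0, 0],
  [0, 0, 0, 0, 0, 0],
])

```text
clock: 10.0
tool_pos: [0.5017, -0.3161, 0.2274]
orientation: [180.0, 0.0, -97.9]
force: [-0.6, -0.1, -2.5]
opening: 0.0095
gripper_force: 30.0
```

Call:
play_rows([
  [-1.5, 0.2, 0, 0, 0, 0],
  [-2.5, 0.2, 0, 0, 0, 0],
  [-2.9, 0.2, 0, 0, 0, 0],
  [-2.9, 0.2, 0, 0, 0, 0],
  [-2.9, 0.2, 0, 0, 0, 0],
  [-2.9, 0.2, 0, 0, 0, 0],
  [-2.9, 0.2, 0, 0, 0, 0],
  [-2.9, 0.2, 0, 0, 0, 0],
  [-2.9, 0.2, 0, 0, 0, 0],
  [-2.9, 0.2, 0, 0, 0, 0],
  [-2.9, 0.2, 0, 0, 0, 0],
  [-2.9, 0.2, 0, 0, 0, 0],
  [-2.9, 0.2, 0, 0, 0, 0],
  [-2.9, 0.2, 0, 0, 0, 0],
  [-2.6, 0.2, 0, 0, 0, 0],
  [-1.6, 0.2, 0, 0, 0, 0],
  [-0.9, 0.2, 0, 0, 0, 0],
  [0, 0, 0, 0, 0, 0],
  [0, 0, 0, 0, 0, 0],
  [0, 0, 0, 0, 0, 0],
])

```text
clock: 11.67
tool_pos: [0.5285, 0.1224, 0.2274]
orientation: [180.0, -0.0, -97.9]
force: [0.8, 0.5, -2.8]
opening: 0.0094
gripper_force: 30.0
```

```bash
python3 - <<'E'
from h import *
o=get_obs(); print(o['clock'],o['tool_pos'],o['orientation'],o['force'],o['opening'])
s=cap('scene','s2.png')
for c in ['scene','wrist','top']:
  if c!='scene': cap(c,c+'2.png')
  for t in ['basket_bar','hook_seat','basket']:
    print(c,t,[(round(d['score'],2),np.round(d['position'],3).tolist()) for d in spot_point(c,t)])
b=cv2.imread('pics/s2.png'); cv2.imwrite('pics/s2c.png',cv2.resize(b[120:320,260:500],(720,600),interpolation=cv2.INTER_CUBIC))
E
```

```text
11.6667 [0.52851297 0.12240968 0.22738243] [ 1.79972975e+02 -2.74302107e-02 -9.79284889e+01] [ 0.77566698  0.53368837 -2.81143176] 0.009355477135734182
scene basket_bar [(0.82, [0.321, -0.301, 0.123]), (0.59, [0.532, 0.122, 0.224]), (0.32, [0.629, -0.007, 0.0])]
scene hook_seat [(0.95, [0.664, 0.107, 0.19])]
scene basket [(0.76, [0.532, 0.13, 0.096]), (0.65, [0.324, -0.302, 0.001])]
wrist basket_bar [(0.82, [0.527, 0.123, 0.223])]
wrist hook_seat [(0.73, [0.666, 0.107, 0.192])]
wrist basket [(0.76, [0.526, 0.119, 0.102]), (0.2, [0.634, -0.005, -0.006])]
top basket_bar [(0.75, [0.526, 0.125, 0.221]), (0.58, [0.324, -0.302, 0.12]), (0.38, [0.698, -0.339, 0.0])]
top hook_seat [(0.93, [0.666, 0.103, 0.192])]
top basket [(0.79, [0.327, -0.305, -0.0]), (0.7, [0.532, 0.124, 0.1])]
```

View pics/s2c.png

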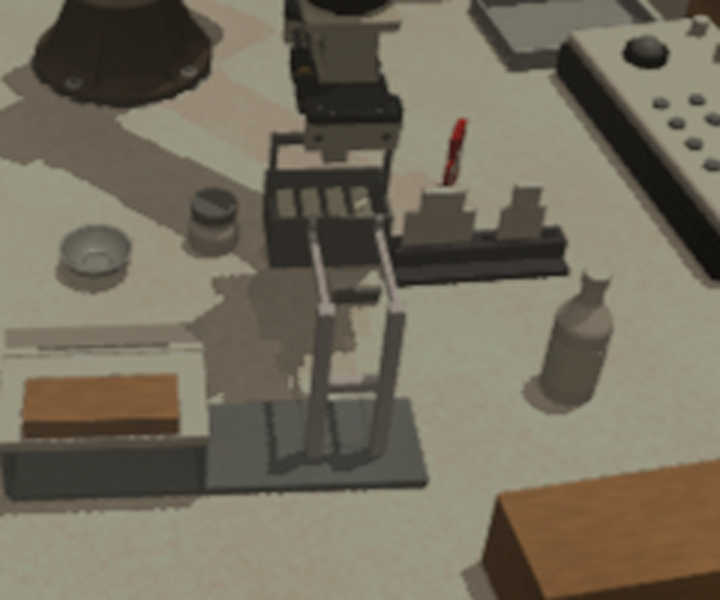

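The basket is held level in front of the hook. The prongs at (315–330,…) and (380–395,…) line up inside the bail, which spans (275–388). In rack axes the bar is about 139 mm short of the seat, with a lateral error of about 2 mm. Move in, then lower.

Call:
play_rows([
  [-0.2, -0.8, 0, 0, 0, 0],
  [0, -1.6, 0, 0, 0, 0],
  [0, -1.9, 0, 0, 0, 0],
  [0, -1.9, 0, 0, 0, 0],
  [0, -1.9, 0, 0, 0, 0],
  [0, -1.9, 0, 0, 0, 0],
  [0, -1.6, 0, 0, 0, 0],
  [0, -1.0, 0, 0, 0, 0],
  [0, -0.5, 0, 0, 0, 0],
  [0, 0, 0, 0, 0, 0],
  [0, 0, 0, 0, 0, 0],
])

```text
clock: 13.18
tool_pos: [0.6583, 0.1071, 0.2272]
orientation: [179.9, -0.0, -97.9]
force: [0.2, 0.4, -2.9]
opening: 0.0094
gripper_force: 30.0
```

Call:
play_rows([
  [0, 0, 0.8, 0, 0, 0],
  [0, 0, 0.8, 0, 0, 0],
  [0, 0, 0.6, 0, 0, 0],
  [0, 0, 0.3, 0, 0, 0],
  [0, 0, 0, 0, 0, 0],
  [0, 0, 0, 0, 0, 0],
])

```text
clock: 13.68
tool_pos: [0.6586, 0.1071, 0.2024]
orientation: [180.0, -0.0, -97.9]
force: [-0.3, -1.4, -2.4]
opening: 0.0091
gripper_force: 30.0
```

Call:
play_rows([
  [0, 0, 0.2, 0, 0, 0],
  [0, 0, 0.1, 0, 0, 0],
  [0, 0, 0, 0, 0, 0],
  [0, 0, 0, 0, 0, 0],
])

```text
clock: 14.02
tool_pos: [0.6588, 0.1071, 0.1996]
orientation: [-180.0, 0.0, -97.9]
force: [0.4, -0.1, -2.2]
opening: 0.0094
gripper_force: 30.0
```

Call:
play_rows([
  [0, 0, 0.15, 0, 0, 0],
  [0, 0, 0.05, 0, 0, 0],
  [0, 0, 0, 0, 0, 0],
  [0, 0, 0, 0, 0, 0],
])

```text
clock: 14.35
tool_pos: [0.6588, 0.1071, 0.1975]
orientation: [180.0, -0.0, -97.9]
force: [0.0, 0.4, -2.4]
opening: 0.0095
gripper_force: 30.0
```

Call:
play_rows([
  [0, 0, 0.1, 0, 0, 0],
  [0, 0, 0.1, 0, 0, 0],
  [0, 0, 0, 0, 0, 0],
  [0, 0, 0, 0, 0, 0],
])

```text
clock: 14.68
tool_pos: [0.6589, 0.1071, 0.197]
orientation: [-179.9, 0.0, -97.9]
force: [-3.4, 0.3, 4.8]
opening: 0.0094
gripper_force: 30.0
```

Call:
play_rows([
  [0, 0, -0.1, 0, 0, 0],
  [0, 0, 0, 0, 0, 0],
  [0, 0, 0, 0, 0, 0],
  [0, 0, 0, 0, 0, 0],
  [0, 0, 0, 0, 0, 0],
  [0, 0, 0, 0, 0, 0],
], grip=3.4)

```text
clock: 15.18
tool_pos: [0.6588, 0.1071, 0.1964]
orientation: [180.0, -0.0, -97.9]
force: [-0.4, -0.1, -1.0]
opening: 0.0334
gripper_force: 0.0
```

Call:
play_rows([
  [0, 0, -0.8, 0, 0, 0],
  [0, 0, -1.5, 0, 0, 0],
  [0, 0, -2, 0, 0, 0],
  [0, 0, -2, 0, 0, 0],
  [0, 0, -1.5, 0, 0, 0],
  [0, 0, -0.5, 0, 0, 0],
  [0, 0, 0, 0, 0, 0],
])

```text
clock: 15.77
tool_pos: [0.6594, 0.1073, 0.2816]
orientation: [-179.8, 0.1, -97.9]
force: [-0.3, 0.5, -0.5]
opening: 0.0342
gripper_force: 0.0
```

```bash
python3 - <<'E'
from h import *
o=get_obs(); print(o['clock'],o['tool_pos'],o['orientation'],o['force'],o['opening'])
for c in ['scene','wrist','top']:
  cap(c,c+'3.png')
  for t in ['basket_bar','hook_seat','basket']+['wide_tab']*(c!='wrist'):
    print(c,t,[(round(d['score'],2),np.round(d['position'],3).tolist()) for d in spot_point(c,t)])
b=cv2.imread('pics/scene3.png')[120:320,260:500];w=cv2.imread('pics/wrist3.png')
cv2.imwrite('pics/c3.png',np.hstack([cv2.resize(b,(400,333)),cv2.resize(w,(400,333))]))
E
```

```text
15.7667 [0.65942356 0.10731731 0.28158314] [-1.79836560e+02  8.96954197e-02 -9.79191784e+01] [-0.3357163   0.46366083 -0.50534292] 0.0341940046200428
scene basket_bar [(0.77, [0.659, 0.107, 0.189]), (0.72, [0.323, -0.304, 0.122]), (0.54, [0.412, -0.095, -0.002])]
scene hook_seat [(0.57, [0.663, 0.106, 0.19])]
scene basket [(0.9, [0.661, 0.111, 0.065]), (0.66, [0.605, -0.098, 0.089]), (0.63, [0.328, -0.305, -0.001])]
scene wide_tab [(0.7, [0.391, 0.04, -0.001]), (0.56, [0.47, 0.262, 0.084]), (0.46, [0.476, 0.356, 0.008]), (0.39, [0.35, 0.323, 0.07])]
wrist basket_bar [(0.56, [0.655, 0.107, 0.196])]
wrist hook_seat []
wrist basket [(0.86, [0.659, 0.108, 0.069])]
top basket_bar [(0.74, [0.658, 0.113, 0.193])]
top hook_seat [(0.86, [0.668, 0.102, 0.193])]
top basket [(0.85, [0.66, 0.11, 0.068]), (0.81, [0.328, -0.31, -0.003]), (0.25, [0.471, 0.262, 0.085])]
top wide_tab [(0.61, [0.358, 0.323, 0.071])]
```

View pics/c3.png

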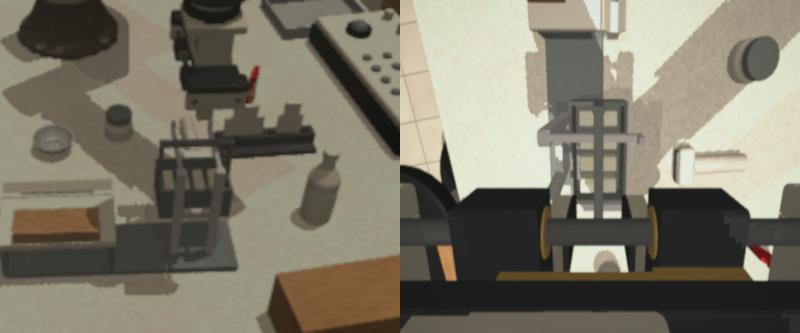

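The basket hangs level on both prongs, with the bar spanning them in the wrist view at (545–640,138) and the fingers clear. Now to the wide holder.

Call:
play_rows([
  [0, 0, 0, 0, 0, -3.1],
  [-0.8, 1.1, 0, 0, 0, 0],
  [-1.6, 2.3, 0, 0, 0, 0],
  [-1.8, 2.6, 0, 0, 0, 0],
  [-1.8, 2.6, 0, 0, 0, 0],
  [-1.8, 2.6, 0, 0, 0, 0],
  [-1.8, 2.6, 0, 0, 0, 0],
  [-1.8, 2.6, 1, 0, 0, 0],
  [-1.4, 2.0, 2, 0, 0, 0],
  [-0.8, 1.2, 2.5, 0, 0, 0],
  [-0.4, 0.5, 2.5, 0, 0, 0],
  [0, 0, 2, 0, 0, 0],
  [0, 0, 1.5, 0, 0, 0],
  [0, 0, 0, 0, 0, 0],
  [0, 0, 0, 0, 0, 0],
], grip=5)

```text
clock: 17.72
tool_pos: [0.4698, 0.2634, 0.1645]
orientation: [180.0, -0.1, -94.8]
force: [0.4, 0.1, 0.3]
opening: 0.05
gripper_force: 0.0
```

```bash
python3 - <<'E'
from h import *
o=get_obs(); print(o['clock'],o['tool_pos'],o['orientation'],o['force'],o['opening'])
for c in ['wrist','scene','top']:
  s=cap(c,c+'4.png')
  for t in ['wide_tab','wide_holder','narrow_holder']:
    print(c,t,[(round(d['score'],2),np.round(d['position'],3).tolist()) for d in spot_point(c,t)])
E
```

```text
17.7167 [0.46984197 0.26342087 0.16447541] [ 1.79965523e+02 -6.82082162e-02 -9.48237137e+01] [0.43748141 0.06095494 0.31659724] 0.049990353671924746
wrist wide_tab [(0.86, [0.469, 0.264, 0.083])]
wrist wide_holder [(0.81, [0.473, 0.265, 0.01])]
wrist narrow_holder [(0.77, [0.479, 0.353, 0.011])]
scene wide_tab [(0.8, [0.47, 0.267, 0.086]), (0.7, [0.629, -0.006, -0.001])]
scene wide_holder [(0.55, [0.471, 0.268, 0.012])]
scene narrow_holder [(0.65, [0.478, 0.352, 0.012])]
top wide_tab [(0.45, [0.357, 0.324, 0.075])]
top wide_holder [(0.59, [0.358, 0.325, 0.002]), (0.59, [0.668, 0.329, -0.002]), (0.38, [0.471, 0.265, 0.009]), (0.15, [0.479, 0.31, 0.003])]
top narrow_holder [(0.32, [0.666, 0.104, 0.193])]
```

View pics/wrist4.png

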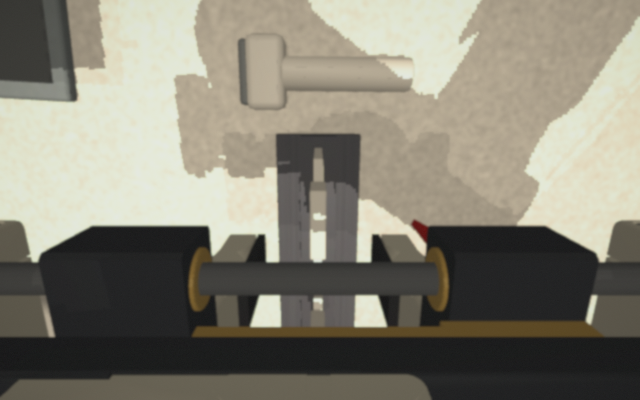

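The wrist view shows the wide holder at column 318, centred between the fingers (255 and 382), with the stand running straight along the image. The red decoy is at (420,230), clear of the fingers. Descend and close.

Call:
play_rows([
  [-0.1, 0, 1.5, 0, 0, 0],
  [0, 0, 2, 0, 0, 0],
  [0, 0, 2, 0, 0, 0],
  [0, 0, 1.5, 0, 0, 0],
  [0, 0, 0.5, 0, 0, 0],
  [0, 0, 0, 0, 0, 0],
])

```text
clock: 18.82
tool_pos: [0.4698, 0.2639, 0.0883]
orientation: [179.9, -0.1, -94.8]
force: [0.4, 0.4, 0.3]
opening: 0.0502
gripper_force: 0.0
```

Call:
play_rows([
  [0, 0, 0, 0, 0, 0],
  [0, 0, 0, 0, 0, 0],
  [0, 0, 0, 0, 0, 0],
  [0, 0, 0, 0, 0, 0],
  [0, 0, 0, 0, 0, 0],
  [0, 0, 0, 0, 0, 0],
  [0, 0, 0, 0, 0, 0],
  [0, 0, 0, 0, 0, 0],
  [0, 0, 0, 0, 0, 0],
], grip=0)

```text
clock: 19.57
tool_pos: [0.4704, 0.2646, 0.0898]
orientation: [-180.0, 0.0, -94.8]
force: [-0.8, -0.8, 4.4]
opening: 0.0099
gripper_force: 30.0
```

Call:
play_rows([
  [0, 0, -0.4, 0, 0, 0],
  [0, 0, -0.8, 0, 0, 0],
  [0, 0, -1.2, 0, 0, 0],
  [0, 0, -1.6, 0, 0, 0],
  [0, 0, -2, 0, 0, 0],
  [0, 0, -2, 0, 0, 0],
  [0, 0, -1.4, 0, 0, 1],
  [0, 0, -0.6, 0, 0, 2.1],
  [0, 0, 0, 0, 0, 0],
  [0, 0, 0, 0, 0, 0],
])

```text
clock: 20.4
tool_pos: [0.4703, 0.2645, 0.1901]
orientation: [-180.0, 0.1, -97.9]
force: [-0.4, 0.1, -0.8]
opening: 0.0098
gripper_force: 30.0
```

Call:
play_rows([
  [1, -0.2, 0, 0, 0, 0],
  [2, -0.5, 0, 0, 0, 0],
  [2.6, -0.7, 0, 0, 0, 0],
  [2.6, -0.8, 0, 0, 0, 0],
  [2.6, -0.8, 0, 0, 0, 0],
  [2.6, -0.8, 0, 0, 0, 0],
  [2.6, -0.9, 0, 0, 0, 0],
  [2.6, -0.9, 0, 0, 0, 0],
  [2.6, -1, 0, 0, 0, 0],
  [2.6, -1.1, 0, 0, 0, 0],
  [2.6, -1.1, 0, 0, 0, 0],
  [2.6, -1.1, 0, 0, 0, 0],
  [2.5, -1.1, 0, 0, 0, 0],
  [1.8, -0.8, 0, 0, 0, 0],
  [1.2, -0.5, 0, 0, 0, 0],
  [0, 0, 0, 0, 0, 0],
  [0, 0, 0, 0, 0, 0],
  [0, 0, 0, 0, 0, 0],
])

```text
clock: 21.9
tool_pos: [0.5439, -0.0941, 0.189]
orientation: [179.9, -0.0, -97.9]
force: [-0.4, 0.6, 0.2]
opening: 0.0097
gripper_force: 30.0
```

```bash
python3 - <<'E'
from h import *
o=get_obs(); print(o['clock'],o['tool_pos'],o['orientation'],o['force'],o['opening'])
for c in ['wrist','scene','top']:
  s=cap(c,c+'5.png')
  for t in ['wide_tab','wide_holder','narrow_holder','lip_mouth','basket_bar']:
    print(c,t,[(round(d['score'],2),np.round(d['position'],3).tolist()) for d in spot_point(c,t)])
b=cv2.imread('pics/scene5.png')[150:310,180:420];w=cv2.imread('pics/wrist5.png'); t=cv2.imread('pics/top5.png')[110:210,240:400]
cv2.imwrite('pics/c5.png',np.vstack([cv2.resize(b,(600,400))[:, :],cv2.resize(np.hstack([cv2.resize(w,(320,200)),cv2.resize(t,(320,200))]),(600,190))]))
E
```

```text
21.9 [ 0.54393525 -0.09414903  0.18895317] [ 1.79927598e+02 -1.06058828e-02 -9.79251234e+01] [-0.38478379  0.58503267  0.15531815] 0.009688581955901948
wrist wide_tab [(0.74, [0.544, -0.094, 0.185])]
wrist wide_holder [(0.72, [0.545, -0.097, 0.106])]
wrist narrow_holder []
wrist lip_mouth [(0.59, [0.608, -0.1, 0.084])]
wrist basket_bar []
scene wide_tab [(0.72, [0.544, -0.096, 0.182]), (0.64, [0.35, 0.322, 0.071]), (0.18, [0.479, 0.354, 0.01])]
scene wide_holder [(0.89, [0.548, -0.09, 0.113]), (0.56, [0.358, 0.325, -0.002])]
scene narrow_holder [(0.49, [0.474, 0.352, 0.011]), (0.47, [0.388, 0.042, -0.0])]
scene lip_mouth []
scene basket_bar [(0.87, [0.325, -0.301, 0.119]), (0.74, [0.662, 0.106, 0.194]), (0.23, [0.543, -0.091, 0.11])]
top wide_tab [(0.62, [0.356, 0.322, 0.073])]
top wide_holder [(0.65, [0.359, 0.325, 0.001])]
top narrow_holder []
top lip_mouth []
top basket_bar [(0.58, [0.657, 0.109, 0.19]), (0.58, [0.324, -0.303, 0.122])]
```

View pics/c5.png

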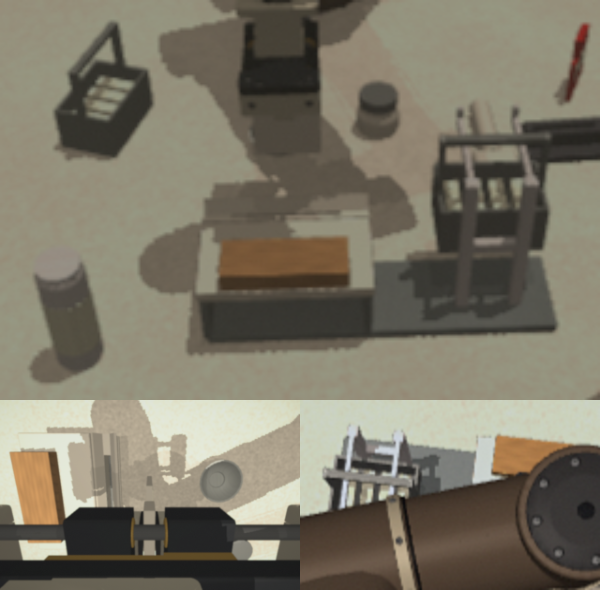

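The wrist view shows the holder gripped square, in front of and parallel to the channel at (100–125,470). The basket still hangs level. Move 61 mm towards the channel and lower in stages.

Call:
play_rows([
  [0, -0.6, 0, 0, 0, 0],
  [0, -1.3, 0, 0, 0, 0],
  [0, -1.4, 0, 0, 0, 0],
  [0, -1.3, 0, 0, 0, 0],
  [0, -0.9, 0, 0, 0, 0],
  [0, -0.6, 0, 0, 0, 0],
  [0, 0, 0, 0, 0, 0],
  [0, 0, 0, 0, 0, 0],
  [0, 0, 0.8, 0, 0, 0],
  [0, 0, 0.7, 0, 0, 0],
  [0, 0, 0, 0, 0, 0],
  [0, 0, 0, 0, 0, 0],
])

```text
clock: 23.8
tool_pos: [0.6043, -0.1025, 0.1739]
orientation: [179.9, -0.0, -97.9]
force: [1.3, -0.6, -0.7]
opening: 0.0098
gripper_force: 30.0
```

```bash
python3 - <<'E'
from h import *
o=get_obs(); print(o['clock'],o['tool_pos'],o['orientation'],o['force'],o['opening'])
for c in ['wrist','scene']:
  s=cap(c,c+'6.png')
  for t in ['wide_tab','wide_holder','lip_mouth']:
    print(c,t,[(round(d['score'],2),np.round(d['position'],3).tolist()) for d in spot_point(c,t)])
b=cv2.imread('pics/scene6.png')[190:290,220:370];w=cv2.imread('pics/wrist6.png')[50:330,60:480]
cv2.imwrite('pics/c6.png',np.vstack([cv2.resize(b,(450,300),interpolation=2),cv2.resize(w,(450,300),interpolation=2)]))
E
```

```text
23.8 [ 0.60425599 -0.10252547  0.17385299] [ 1.79919631e+02 -1.77415260e-02 -9.79193648e+01] [ 1.25442319 -0.60485655 -0.72060346] 0.009817831886239982
wrist wide_tab [(0.59, [0.605, -0.099, 0.168])]
wrist wide_holder [(0.67, [0.603, -0.108, 0.09])]
wrist lip_mouth [(0.65, [0.607, -0.101, 0.088])]
scene wide_tab [(0.58, [0.603, -0.103, 0.171]), (0.49, [0.354, 0.327, 0.071])]
scene wide_holder [(0.57, [0.605, -0.101, 0.098]), (0.54, [0.356, 0.324, -0.003]), (0.16, [0.391, 0.174, -0.001])]
scene lip_mouth [(0.59, [0.602, -0.102, 0.088])]
```

View pics/c6.png

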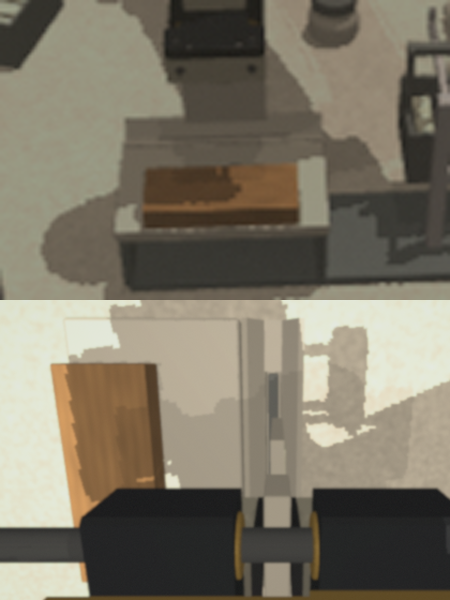

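```bash
python3 - <<'E'
from h import *
s=cap('wrist'); o=get_obs(); T=o['tool_pos']; a=np.radians(-7.92); ux=np.array([np.cos(a),np.sin(a)])
im=cv2.cvtColor(s['frame'],cv2.COLOR_RGB2GRAY)
for r in (130,160,200): print(r,im[r,275:350].tolist())
for c in (288,310,315,320,340):
    for z in (.086,.05): print(c,z,round(float((ray(s,(c,170),z)-T)[:2]@ux)*1000,1))
# holder plate/tab near edges
for c in (310,317,328): print('hold',c,round(float((ray(s,(c,285),.16)-T)[:2]@ux)*1000,1))
E
```

```text
130 [178, 177, 178, 178, 178, 178, 177, 176, 172, 160, 143, 126, 127, 143, 155, 159, 157, 153, 144, 137, 134, 134, 135, 135, 136, 136, 134, 133, 131, 129, 128, 128, 127, 127, 128, 130, 126, 110, 96, 94, 94, 94, 94, 94, 96, 106, 124, 136, 134, 132, 128, 128, 127, 127, 128, 128, 127, 127, 127, 127, 126, 127, 128, 131, 136, 142, 144, 147, 159, 190, 215, 222, 222, 222, 222]
160 [157, 157, 157, 157, 157, 157, 158, 157, 156, 151, 141, 126, 117, 125, 139, 145, 144, 144, 138, 132, 128, 128, 128, 128, 128, 128, 128, 128, 128, 128, 128, 128, 127, 124, 121, 124, 123, 107, 99, 103, 106, 107, 107, 107, 107, 109, 114, 121, 127, 130, 130, 129, 128, 127, 127, 127, 128, 128, 128, 128, 127, 128, 130, 134, 140, 144, 145, 145, 149, 150, 152, 152, 150, 150, 149]
200 [157, 157, 157, 156, 157, 157, 156, 156, 156, 155, 149, 139, 125, 118, 127, 140, 144, 144, 140, 134, 131, 128, 128, 128, 129, 128, 129, 128, 128, 128, 128, 128, 128, 128, 127, 133, 145, 151, 154, 155, 155, 154, 156, 155, 155, 155, 155, 155, 155, 154, 151, 142, 133, 128, 127, 127, 127, 127, 127, 128, 128, 128, 131, 137, 143, 146, 146, 146, 146, 145, 146, 148, 151, 153, 154]
288 0.086 19.5
288 0.05 22.6
310 0.086 5.1
310 0.05 6.0
315 0.086 1.8
315 0.05 2.2
320 0.086 -1.4
320 0.05 -1.6
340 0.086 -14.5
340 0.05 -16.7
hold 310 3.7
hold 317 0.3
hold 328 -5.0
```

The wrist view shows the channel flare at columns 294–338 (centre 316) and the plate at 310–326, so the offset is only about 1 mm. Lower into the channel with a 1 mm correction.

Call:
play_rows([
  [0, -0.1, 0.6, 0, 0, 0],
  [0, 0, 0.7, 0, 0, 0],
  [0, 0, 0.7, 0, 0, 0],
  [0, 0, 0.6, 0, 0, 0],
  [0, 0, 0.4, 0, 0, 0],
  [0, 0, 0, 0, 0, 0],
  [0, 0, 0, 0, 0, 0],
])

```text
clock: 24.83
tool_pos: [0.6059, -0.1028, 0.1441]
orientation: [180.0, -0.0, -97.9]
force: [-0.7, -0.1, -0.2]
opening: 0.0099
gripper_force: 30.0
```

Call:
play_rows([
  [0, 0, 0.5, 0, 0, 0],
  [0, 0, 0.5, 0, 0, 0],
  [0, 0, 0.3, 0, 0, 0],
  [0, 0, 0, 0, 0, 0],
  [0, 0, 0, 0, 0, 0],
])

```text
clock: 25.25
tool_pos: [0.6059, -0.1027, 0.1313]
orientation: [180.0, -0.0, -97.9]
force: [-0.1, -0.3, -0.0]
opening: 0.0102
gripper_force: 30.0
```

Call:
play_rows([
  [0, 0, 0.2, 0, 0, 0],
  [0, 0, 0.2, 0, 0, 0],
  [0, 0, 0.2, 0, 0, 0],
  [0, 0, 0, 0, 0, 0],
  [0, 0, 0, 0, 0, 0],
])

```text
clock: 25.67
tool_pos: [0.6064, -0.1027, 0.126]
orientation: [-179.9, 0.0, -97.9]
force: [-0.3, 0.3, 4.8]
opening: 0.0098
gripper_force: 30.0
```

Call:
play_rows([
  [0, 0, 0.2, 0, 0, 0],
  [0, 0, 0.2, 0, 0, 0],
  [0, 0, 0.1, 0, 0, 0],
  [0, 0, 0, 0, 0, 0],
  [0, 0, 0, 0, 0, 0],
])

```text
clock: 26.08
tool_pos: [0.6065, -0.1027, 0.1218]
orientation: [-179.9, -0.0, -97.9]
force: [-2.6, 0.3, 9.6]
opening: 0.0099
gripper_force: 30.0
```

Call:
play_rows([
  [0, 0, 0.1, 0, 0, 0],
  [0, 0, 0.05, 0, 0, 0],
  [0, 0, 0, 0, 0, 0],
  [0, 0, 0, 0, 0, 0],
])

```text
clock: 26.42
tool_pos: [0.6067, -0.1028, 0.1217]
orientation: [-179.9, -0.0, -97.9]
force: [-5.1, 2.1, 20.0]
opening: 0.0097
gripper_force: 30.0
```

Call:
play_rows([
  [0, 0, 0, 0, 0, 0],
  [0, 0, 0, 0, 0, 0],
  [0, 0, 0, 0, 0, 0],
  [0, 0, 0, 0, 0, 0],
])

```text
clock: 26.75
tool_pos: [0.6067, -0.1028, 0.1217]
orientation: [-179.9, -0.0, -97.9]
force: [-5.2, 2.3, 19.1]
opening: 0.0097
gripper_force: 30.0
```

```bash
python3 - <<'E'
from h import *
o=get_obs(); print(o['clock'],o['tool_pos'],o['force'],o['opening'],o['gripper_force'])
s=cap('scene','s7.png')
for t in ['wide_tab','wide_holder','basket_bar','basket','narrow_holder']:
    print(t,[(round(d['score'],2),np.round(d['position'],3).tolist()) for d in spot_point('scene',t)])
cv2.imwrite('pics/s7c.png',cv2.resize(cv2.imread('pics/s7.png')[120:320,180:480],(750,500)))
E
```

```text
26.75 [ 0.60668781 -0.10283114  0.12171338] [-5.21085498  2.25070177 19.12384059] 0.009727891940311305 30.002227127552032
wide_tab [(0.59, [0.354, 0.324, 0.07]), (0.52, [0.606, -0.106, 0.119])]
wide_holder [(0.69, [0.356, 0.323, -0.004]), (0.42, [0.606, -0.101, 0.044])]
basket_bar [(0.68, [0.323, -0.303, 0.122])]
basket [(0.72, [0.664, 0.113, 0.066]), (0.66, [0.326, -0.303, 0.001]), (0.35, [0.477, 0.352, 0.012])]
narrow_holder [(0.69, [0.695, -0.335, -0.001]), (0.66, [0.477, 0.353, 0.01])]
```

View pics/s7c.png

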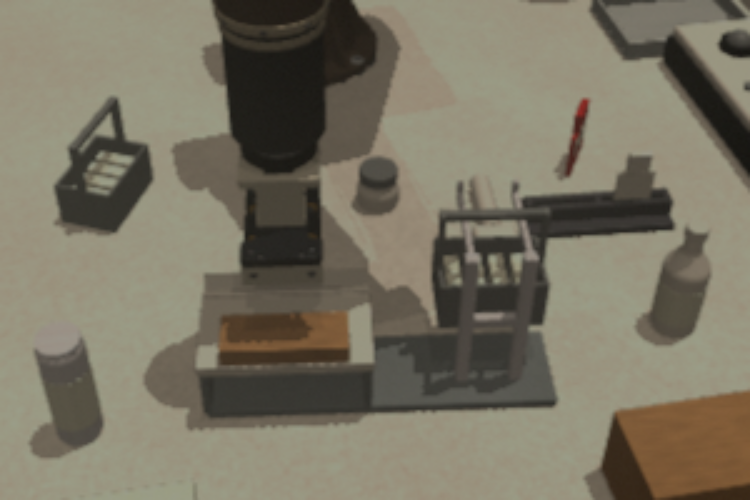

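The scene view shows the basket hanging level at (490,265). The narrow holder is still in its stand at (635,178), and the gripper is pressing the wide holder down in the channel at (285,270). The push is steady at about 19 N, so I'm handing in.

```bash
python3 -c "
from plant import *
print(close_job())"
```

```text
the job is handed in; nothing more can be done
None
```

I handed the job in at about 27 s: the basket hangs level on both prongs, let go, and the wide holder is still gripped and pressed to its stop behind the lip with about 19 N; the narrow holder is still in its slot, and the hand-in gave no verdict.

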